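Put the mixed-up incense jar lids back on their own jars

ROBOT

A 6-joint arm with a two-finger parallel gripper is mounted at the origin on the work surface. World frame = base frame: x ahead of the robot, y to its left, z up, the work surface at z = 0. Lengths are in m, angles in rad, forces in N, time in s.
With the tool pointing down it reaches from about 0.3 to 0.85 m from the base axis. Payload 4.2 kg.
Tool frame: the origin (TCP) lies midway between the tips of the shut fingers; the grasp point (between the pads) lies 19 mm behind it; z points along the fingers, y is the direction in which the jaws open and shut (so a half turn about z gives the same grasp; the last joint's range is limited). The gripper opens to 91 mm and grips with 3 to 60 N. Pads are 32 mm wide; open, the fingers measure 118 mm over their backs; the gripper's body (76 mm by 178 mm) begins 60 mm behind the grasp point.
Start: joints at [-1.342, 0.32, 1.565, -0, 1.257, -0.02], TCP at [0.142, -0.557, 0.214] pointing down, gripper open.
Joint ranges: [-3.11, 3.11], [-0.84, 2.01], [0.21, 2.61], [-1.34, 4.49], [0.05, 2.63], [-2.56, 2.56]. Speed limits (rad/s): [2.57, 2.57, 3.14, 3.14, 3.14, 3.14].

INTERFACE

Orientations are given as a unit quaternion [x, y, z, w].
In Python, from station import robot gives the robot as it stands. Calls block until the motion is done:
- robot.movep(position, orientation): joint-space move of the TCP to a pose.
- robot.line_to(position, max_speed=0.15, ori=None, until_force=None): straight line of the TCP; ori=None keeps the orientation; max_speed is the mean speed in m/s. With until_force (N) it stops when the force on the tool has changed by that much, and returns True; else False.
- robot.movej(angles): joint-space move.
- robot.move_gripper(opening, strength=None): opening from 0.0 (shut) to 1.0 (fully open); strength is the grip in N (None keeps the last); returns when the fingers have stopped.
- robot.hold(seconds).
- robot.solve_ik(position, orientation): joint angles nearest the present ones, or None.
- robot.get_image(name): name is "scene" or "top" or "wrist"; returns (picture, depth): 384x512x3 uint8, red, green, blue; 384x512 float32, m along the optical axis (not along the pixel's ray), 0 where there is no reading.
- robot.camera_info(name): a dict with "mtx" (3x3 intrinsics, pixels), "pose" (4x4, takes a point from camera to world coordinates). Camera axes: x right, y up, looking along -z (the intrinsics and any distortion apply to the point x, -y, -z); pixel columns grow to the right and rows downward; lengths in m; the calibration is good to about 2 mm. The wrist camera is an equidistant fisheye: a pixel r from the principal point sees the ray r / f radians off the axis. A picture is of the moment at which its call begins: read the wrist's pose just before it. camera_info takes no time and is no camera call; for the wrist camera it gives the pose at the moment of the call.
A pose or a line that the arm cannot do raises robot.PlanningError and nothing moves.
- robot.hand_in(): hands the job in, once; it reports no verdict.
Readings, each from a call of its own:
- robot.current_clock(): time.
- robot.current_q(): joint angles.
- robot.current_dq(): joint speeds.
- robot.current_effort(): joint torques, N m.
- robot.current_tcp_pos(): TCP position.
- robot.current_tcp_rot(): TCP orientation.
- robot.current_force(): force on the tool from outside, world axes, zero at the start.
- robot.current_ft_torque(): the same for the moment, N m.
- robot.current_width(): opening from 0.0 (shut) to 1.0 (fully open).
Only numpy, scipy, OpenCV 4.12 (cv2) and the standard library are available. Lean on these libraries where they do the work, as an engineer would, in place of code of your own. Each camera call takes 0.05 s, during which the arm holds its last target. There are 200 camera calls.

TASK

After refilling, the lids of the three incense jars were put back on the wrong jars: put each lid on the jar it belongs to, of the same ware and colour, seated flat. Rest a lid on the empty teak stand when you need a free spot, never on the bare counter, and lower the lids right side up rather than dropping them. Leave the jars, the singing bowl, the cone dish and the brass tube holder standing where they are.

Things in the scene. Friction and masses are not known exactly. Their poses are not given: they have to be found in the camera images.
- porcelain_lid: Loose porcelain lid, 0.12 kg: white porcelain with blue painted bands and dots, blue knob. On a wrong jar at the start. Round about z, from its origin (centre of the underside) up: tapered spigot, radius 15 growing to 21 mm, 10 mm deep; flat cap 76 mm across, at 10 to 17 mm; upright round knob 22 mm across, at 17 to 42 mm. Take it by the knob from above, fingertips just over the cap.
- copper_lid: Loose copper lid, 0.12 kg: reddish-brown copper, dark copper knob. On a wrong jar at the start. Round about z, from its origin (centre of the underside) up: tapered spigot, radius 15 growing to 21 mm, 10 mm deep; flat cap 76 mm across, at 10 to 17 mm; upright round knob 22 mm across, at 17 to 42 mm. Take it by the knob from above, fingertips just over the cap.
- celadon_lid: Loose celadon lid, 0.12 kg: plain pale-green celadon glaze, darker green knob. On a wrong jar at the start. Round about z, from its origin (centre of the underside) up: tapered spigot, radius 15 growing to 21 mm, 10 mm deep; flat cap 76 mm across, at 10 to 17 mm; upright round knob 22 mm across, at 17 to 42 mm. Take it by the knob from above, fingertips just over the cap.
- porcelain_jar: Loose squat porcelain jar, 0.7 kg: white porcelain with blue painted bands and dots. Round, 104 mm across at the belly (seen all round the lid from above), 75 mm high, mouth 60 mm wide, wall 4 mm. Origin: centre of its underside, z up. All jars and lids have one size: seated, the cap rests on the rim, the spigot has 9 mm of play all round and the lid's origin is 65 mm above the jar's.
- copper_jar: Loose squat copper jar, 0.7 kg: reddish-brown copper. Round, 104 mm across at the belly (seen all round the lid from above), 75 mm high, mouth 60 mm wide, wall 4 mm. Origin: centre of its underside, z up. All jars and lids have one size: seated, the cap rests on the rim, the spigot has 9 mm of play all round and the lid's origin is 65 mm above the jar's.
- celadon_jar: Loose squat celadon jar, 0.7 kg: plain pale-green celadon glaze. Round, 104 mm across at the belly (seen all round the lid from above), 75 mm high, mouth 60 mm wide, wall 4 mm. Origin: centre of its underside, z up. All jars and lids have one size: seated, the cap rests on the rim, the spigot has 9 mm of play all round and the lid's origin is 65 mm above the jar's.
- lid_stand: Fixed low round teak stand on three feet, 116 mm across, empty: a place to rest a lid. Origin: centre of its underside on the counter; its flat floor is 25 mm above the origin, 108 mm across inside a rim that rises 6 mm above the floor. A lid stands on it on its spigot, the cap clear above the rim.
- singing_bowl: Bystander: loose open hammered copper bowl, 112 mm across, 52 mm high, no lid or knob. Origin: centre of its underside.
- cone_dish: Bystander: loose shallow white porcelain dish with a blue floor and one incense cone in it, 84 mm across, 18 mm high (the cone's tip 22 mm). Origin: centre of its underside.
- tube_holder: Bystander: loose upright slim brass tube, 24 mm across, on a 54 mm round foot, 92 mm high in all. Origin: centre of its underside.
Mind the look-alikes: they are no part of the job. What is shaped like the copper_lid but pink is not meant. Leave any pink look-alike of the celadon_lid alone.

How it is judged:
At the end, for the whole second after the job is handed in: Each lid sits on the jar of its own ware: within 12 mm of the jar's axis, its origin 60 to 69 mm above the jar's (seated is 65), tilted less than 0.09 rad and at rest; jars and bystanders stand upright within 25 mm of where they began (horizontal distance between porcelain_lid and porcelain_jar below 0.012 m and z of porcelain_lid in the frame of porcelain_jar between 0.06 and 0.069 m and angle between each of porcelain_lid, copper_lid, celadon_lid's own z axis and vertical below 0.09 rad and linear speed of each of porcelain_lid, porcelain_jar, copper_lid, copper_jar, celadon_lid, celadon_jar below 0.02 m/s and angular speed of each of porcelain_lid, copper_lid, celadon_lid below 0.2 rad/s and distance of each of porcelain_jar, copper_jar, celadon_jar, singing_bowl, cone_dish, tube_holder from where it was at the start of the episode below 0.025 m and angle between each of porcelain_jar, copper_jar, celadon_jar's own z axis and vertical below 0.1 rad and horizontal distance between copper_lid and copper_jar below 0.012 m and z of copper_lid in the frame of copper_jar between 0.06 and 0.069 m and horizontal distance between celadon_lid and celadon_jar below 0.012 m and z of celadon_lid in the frame of celadon_jar between 0.06 and 0.069 m and angle between each of singing_bowl, cone_dish, tube_holder's own z axis and vertical below 0.15 rad); the robot touches nothing.
It fails at once if a lid is put down on the bare counter (height (world z) of any of porcelain_lid, copper_lid, celadon_lid below 0.01 m).
It fails at once if a lid is dropped: it falls freely through more than about 30 mm (0.75 m/s, untouched by the fingers) ((linear speed of porcelain_lid above 0.75 m/s and contact force between the fingers and porcelain_lid below 0.05 N) or (linear speed of copper_lid above 0.75 m/s and contact force between the fingers and copper_lid below 0.05 N) or (linear speed of celadon_lid above 0.75 m/s and contact force between the fingers and celadon_lid below 0.05 N)).
It fails at once if a lid is turned over (angle between any of porcelain_lid, copper_lid, celadon_lid's own z axis and vertical above 1.2 rad).
It fails at once if a jar is shifted more than 25 mm or tipped (distance of any of porcelain_jar, copper_jar, celadon_jar from where it was at the start of the episode above 0.025 m or angle between any of porcelain_jar, copper_jar, celadon_jar's own z axis and vertical above 0.35 rad).
It fails at once if the bowl, the cone dish or the tube holder is shifted more than 25 mm or tipped (distance of any of singing_bowl, cone_dish, tube_holder from where it was at the start of the episode above 0.025 m or angle between any of singing_bowl, cone_dish, tube_holder's own z axis and vertical above 0.35 rad).
It also fails if it takes over 96 s, if anything falls off the work surface, if the arm or the gripper's body presses on something with over 40 N, if the wrist force passes 120 N, or if a joint passes its speed limit or range.

## Working session

There is one attempt and no reset: what is moved stays moved. The work goes in short steps, each a Python script; the robot and the scene stay as the last script left them, time stands still between calls to the robot, and variables do not carry over. Pictures are saved under pics/ and viewed, about 12 in all and at most 16, crops included, and the job is handed in when it is done.

```bash
mkdir -p pics; python3 - <<'E'
from station import robot
import cv2,numpy as np
for n in("top","scene"):
    p,d=robot.get_image(n); np.savez(f"pics/{n}0.npz",p=p,d=d)
    cv2.imwrite(f"pics/{n}0.png",p[...,::-1])
    i=robot.camera_info(n); print(n,i)
print(robot.current_clock(),robot.current_tcp_rot())
E
```

```text
top {'mtx': array([[376.17637662,   0.        , 258.37735692],
       [  0.        , 376.17637662, 194.39320143],
       [  0.        ,   0.        ,   1.        ]]), 'pose': array([[ 0.10358894,  0.97326042, -0.20502069,  0.29596029],
       [-0.99460064,  0.10006983, -0.02748807,  0.00154103],
       [-0.00623666,  0.20676117,  0.97837157,  1.11853879],
       [ 0.        ,  0.        ,  0.        ,  1.        ]])}
scene {'mtx': array([[428.07535627,   0.        , 255.98015208],
       [  0.        , 428.07535627, 187.40631499],
       [  0.        ,   0.        ,   1.        ]]), 'pose': array([[-0.29195072, -0.78123606,  0.55175628,  1.0739137 ],
       [ 0.95635242, -0.23094643,  0.17903575,  0.20348344],
       [-0.01244304,  0.57994307,  0.81456197,  0.85736174],
       [ 0.        ,  0.        ,  0.        ,  1.        ]])}
0.1 [ 9.92273035e-01  1.24071048e-01 -8.63712457e-05 -7.68769223e-04]
```

View pics/top0.png

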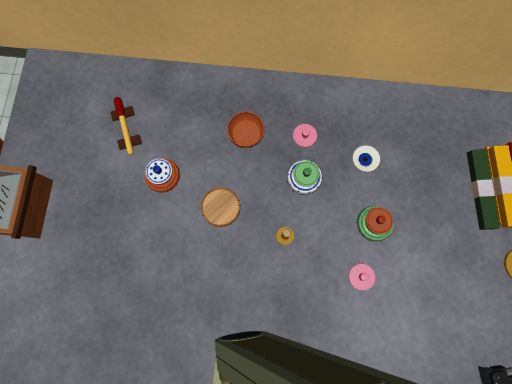

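View pics/scene0.png

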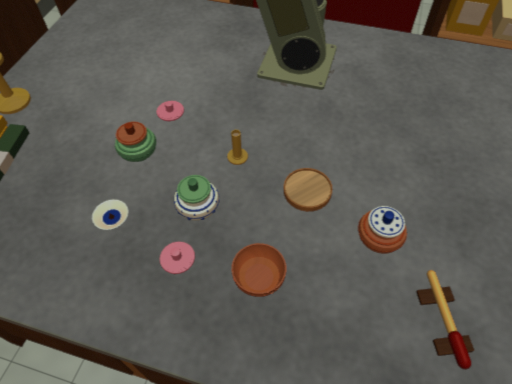

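The top view shows:
- The porcelain lid at (158,172) is on the copper jar.
- The celadon lid at (306,174) is on the porcelain jar.
- The copper lid at (379,220) is on the celadon jar.
- The stand is at (220,207).

Things that could be mistaken for these: the pink lids at (305,134) and (362,277) are decoys. The copper bowl (246,130), dish (366,158) and tube (285,236) are bystanders.

Next I'll measure positions from both depth clouds.

```bash
cat > h.py <<'E'
import numpy as np, cv2
from station import robot
from scipy.optimize import least_squares
def cloud(d,i):
    K,T=i["mtx"],i["pose"]; v,u=np.indices(d.shape)
    P=np.stack([(u-K[0,2])/K[0,0]*d,-(v-K[1,2])/K[1,1]*d,-d],-1)
    P=P@T[:3,:3].T+T[:3,3]; P[d<=0]=np.nan; return P
def circ(q,r,c0):
    s=least_squares(lambda c:np.hypot(*(q-c).T)-r,c0,loss="soft_l1",f_scale=.002); return s.x
E
cat > m.py <<'E'
from h import *
pix={"porc_lid/cop_jar":(158,172),"cel_lid/porc_jar":(306,174),"cop_lid/cel_jar":(379,220),"stand":(220,207)}
C={}
for n in("top","scene"):
    z=np.load(f"pics/{n}0.npz"); C[n]=(cloud(z["d"],robot.camera_info(n)),z["p"].astype(int))
for k,(u,v) in pix.items():
    c=C["top"][0][v,u,:2].copy()
    for n in C:
        P=C[n][0].reshape(-1,3); P=P[np.isfinite(P).all(1)]
        q=P[np.hypot(*(P[:,:2]-c).T)<.075]
        mid=lambda a:((cv2.minEnclosingCircle(a[:,:2].astype(np.float32)))) if len(a)>2 else None
        if k=="stand":
            a=q[q[:,2]>.015]; print(k,n,mid(a),np.percentile(a[:,2],[10,50,95])); continue
        kn=q[q[:,2]>.098]; cap=q[(q[:,2]>.078)&(q[:,2]<.088)]; jar=q[(q[:,2]>.015)&(q[:,2]<.07)]
        print(k,n,"knobmax",q[:,2].max().round(4),"knob",kn[:,:2].mean(0).round(4),len(kn),"\n cap",np.round(np.r_[mid(cap)],4),len(cap),"capz",np.median(cap[:,2]).round(4),"\n jar",np.round(np.r_[mid(jar)],4),len(jar))
E
python3 m.py
```

```text
porc_lid/cop_jar top knobmax 0.1106 knob [0.5521 0.321 ] 51 
 cap [0.5536 0.322  0.0386] 466 capz 0.083 
 jar [0.5506 0.3222 0.0526] 433
porc_lid/cop_jar scene knobmax 0.1098 knob [0.5556 0.3187] 94 
 cap [0.554  0.3192 0.0385] 773 capz 0.0825 
 jar [0.5522 0.319  0.0524] 900
cel_lid/porc_jar top knobmax 0.1104 knob [ 0.5872 -0.0977] 49 
 cap [ 0.5883 -0.0982  0.0379] 475 capz 0.0825 
 jar [ 0.5889 -0.097   0.0526] 416
cel_lid/porc_jar scene knobmax 0.1094 knob [ 0.591  -0.1003] 74 
 cap [ 0.5898 -0.1014  0.0389] 635 capz 0.0819 
 jar [ 0.5899 -0.1003  0.0528] 828
cop_lid/cel_jar top knobmax 0.1113 knob [ 0.4742 -0.3084] 54 
 cap [ 0.4752 -0.3095  0.0387] 514 capz 0.0826 
 jar [ 0.4727 -0.3099  0.0528] 463
cop_lid/cel_jar scene knobmax 0.1088 knob [ 0.4782 -0.3114] 64 
 cap [ 0.4774 -0.3137  0.0393] 469 capz 0.0818 
 jar [ 0.4745 -0.3127  0.0524] 734
stand top ((0.4776407778263092, 0.14070333540439606), 0.058365099132061005) [0.02306712 0.02585584 0.03184087]
stand scene ((0.4773213267326355, 0.1368638426065445), 0.05961568281054497) [0.02294251 0.02549203 0.03100249]
```

Sizes and heights match the description: cap top about 82 mm, radius 38 mm, jar radius 52 mm. I'll go above the porcelain lid and check with the wrist camera.

```bash
cat >> h.py <<'E'
J=dict(copper=(.5514,.3206),porcelain=(.5894,-.0987),celadon=(.4736,-.3113)); ST=(.4775,.1388)
L=dict(porcelain=(.5538,.3206),celadon=(.589,-.0998),copper=(.4763,-.3116))
def quat(x,y):
    a=np.arctan2(y,x)+np.pi/2; return [np.cos(a/2),np.sin(a/2),0,0]
def over(xy,z=.25): robot.movep([*xy,z],quat(*xy))
def snap(cam,name,box=None,s=1):
    p,d=robot.get_image(cam); im=p[...,::-1]
    if box: im=im[box[1]:box[3],box[0]:box[2]]
    cv2.imwrite(f"pics/{name}.png",cv2.resize(im,None,fx=s,fy=s,interpolation=cv2.INTER_CUBIC)); return p,d
def proj(i,X):
    K,T=i["mtx"],i["pose"]; c=np.linalg.inv(T)@np.r_[X,1]; v=np.array([c[0],-c[1],-c[2]])
    r=np.hypot(v[0],v[1]); t=np.arctan2(r,v[2]); return (K[:2,:2]@(v[:2]/r*t)+K[:2,2]).round(1)
E
python3 - <<'E'
from h import *
robot.move_gripper(.55); over(L["porcelain"],.22)
i=robot.camera_info("wrist"); p,d=snap("wrist","w1",None,1.5)
for nm,X in (("knobtop",(*L["porcelain"],.107)),("captop",(*L["porcelain"],.082)),("jar",(*J["copper"],.04))): print(nm,proj(i,X),proj(i,X)*1.5)
print(i["pose"].round(3),robot.current_clock(),robot.current_tcp_pos())
E
```

```text
knobtop [252.7 186.2] [379.05 279.3 ]
captop [252.7 179.7] [379.05 269.55]
jar [251.  169.9] [376.5  254.85]
[[ 0.867 -0.477 -0.145  0.514]
 [ 0.499  0.829  0.254  0.391]
 [-0.001 -0.292  0.956  0.39 ]
 [ 0.     0.     0.     1.   ]] 4.3083 [0.55416837 0.31990775 0.22001115]
```

View pics/w1.png

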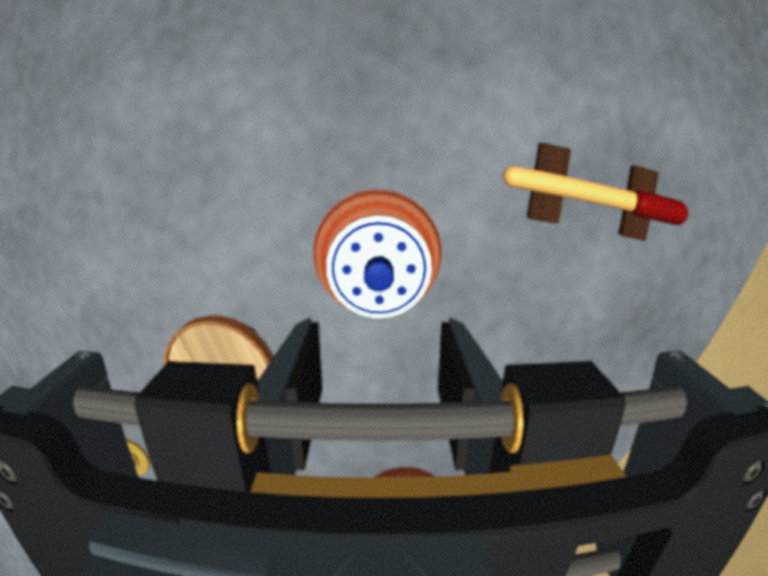

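The wrist view confirms it: the blue-banded lid is centred at (379,267), predicted (379,269), on the copper jar. The jaws straddle it. I'll move it to the stand.

```bash
cat >> h.py <<'E'
def pick(xy,ztcp):
    robot.move_gripper(.55); over(xy,.22)
    f=robot.line_to([*xy,ztcp],.08,until_force=15)
    robot.move_gripper(0,strength=25); print("pick force?",f,"width",robot.current_width(),robot.current_tcp_pos())
    robot.line_to([*robot.current_tcp_pos()[:2],.25],.12); print("width up",robot.current_width())
def place(xy,ztcp):
    over(xy); robot.line_to([*xy,ztcp+.02],.12)
    f=robot.line_to([*xy,ztcp-.004],.03,until_force=4)
    print("touch",f,robot.current_tcp_pos(),"want",ztcp); return f
def release():
    robot.move_gripper(.55); p=robot.current_tcp_pos(); robot.line_to([*p[:2],.22],.12); print("t",robot.current_clock())
E
python3 - <<'E'
from h import *
pick(L["porcelain"],.086); over(ST,.22)
i=robot.camera_info("wrist"); snap("wrist","w2",None,1.5)
t=robot.current_tcp_pos(); print(proj(i,(*t[:2],t[2]-.004))*1.5,robot.current_clock(),proj(i,(*ST,.028))*1.5)
E
```

```text
pick force? False width 0.23493036548450263 [0.5537224  0.32057185 0.08603882]
width up 0.23318749345909712
[378.9 350.7] 9.5333 [376.8 254.7]
```

View pics/w2.png

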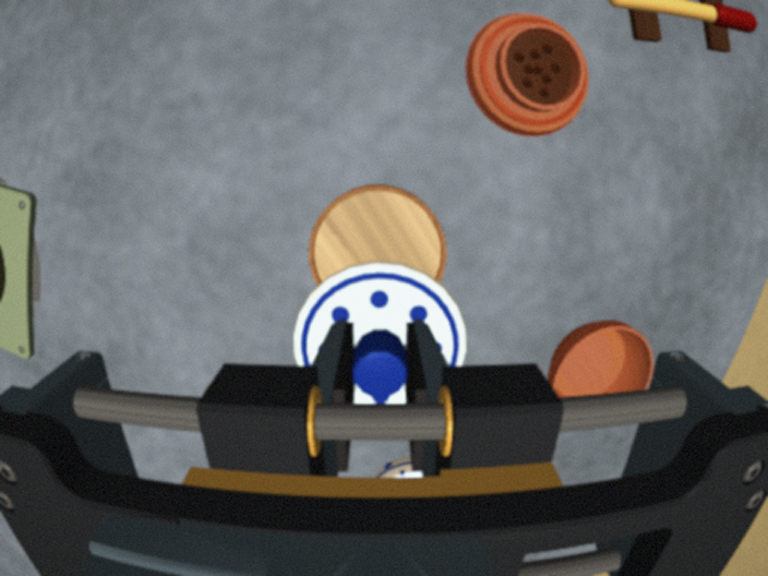

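The lid is held level by its knob, width 21 mm. The open copper jar is at (527,75) and the stand at (377,250). I'll place it, then fetch the copper lid and look at it above the copper jar.

```bash
python3 - <<'E'
from h import *
place(ST,.046); release()
pick(L["copper"],.086); over(J["copper"],.22)
i=robot.camera_info("wrist"); snap("wrist","w3",None,1.5)
t=robot.current_tcp_pos(); u=np.array([-.5,.866]); th=np.arctan2(t[1],t[0]); u=np.array([-np.sin(th),np.cos(th)])
print("cap edges",[proj(i,(*(t[:2]+s*.038*u),t[2]-.004))*1.5 for s in(-1,1)],robot.current_clock())
for z in (.04,.075): print("jar",z,proj(i,(*J["copper"],z))*1.5,[proj(i,(*(np.array(J["copper"])+s*r*u),z))*1.5 for s in(-1,1) for r in (.034,.052)])
E
```

```text
touch True [0.47725816 0.13872648 0.04585928] want 0.046
t 14.325
pick force? False width 0.2360909176071465 [ 0.47614827 -0.31147726  0.08605537]
width up 0.23212726050101484
cap edges [array([378.75, 423.9 ]), array([378.3, 265.5])] 22.4083
jar 0.04 [379.05 255.9 ] [array([379.2 , 295.95]), array([379.2 , 316.35]), array([379.05, 214.05]), array([379.05, 191.4 ])]
jar 0.075 [379.05 266.7 ] [array([379.2, 310.5]), array([379.2 , 332.55]), array([379.05, 220.65]), array([378.9, 195.6])]
```

View pics/w3.png

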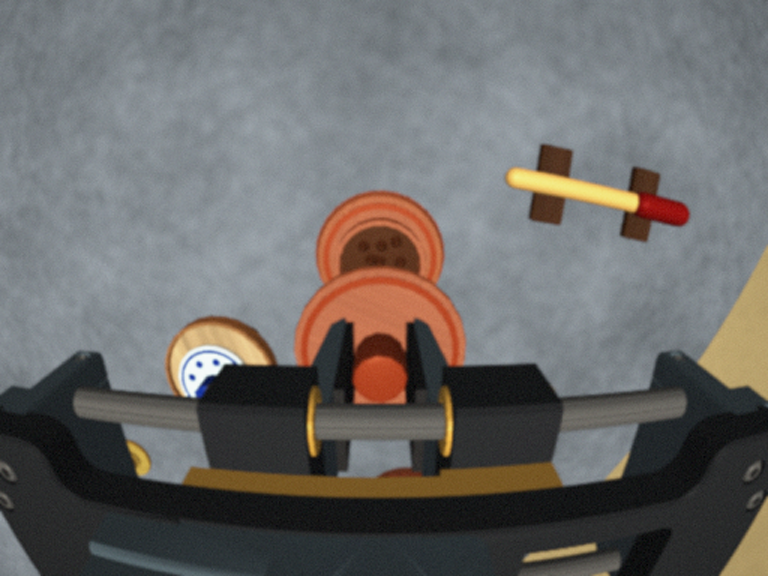

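The copper lid is centred in hand: its far edge is at y≈266, predicted 265.5. The jar edge is at y≈191, predicted 191.4, so I'll place it and bring the celadon lid over.

```bash
python3 - <<'E'
from h import *
print(place(J["copper"],.086)); release()
pick(L["celadon"],.086); over(J["celadon"],.22)
i=robot.camera_info("wrist"); snap("wrist","w4",None,1.5)
t=robot.current_tcp_pos(); th=np.arctan2(t[1],t[0]); u=np.array([-np.sin(th),np.cos(th)])
print("cap far",proj(i,(*(t[:2]+.038*u),t[2]-.004))*1.5,robot.current_clock())
print("jar far",proj(i,(*(np.array(J["celadon"])+.052*u),.04))*1.5)
E
```

```text
touch True [0.55116183 0.32045181 0.08588687] want 0.086
True
t 26.5417
pick force? False width 0.23478308702726844 [ 0.58898306 -0.09981891  0.08608987]
width up 0.2370473582328915
cap far [377.4  266.25] 33.2167
jar far [377.85 195.15]
```

View pics/w4.png

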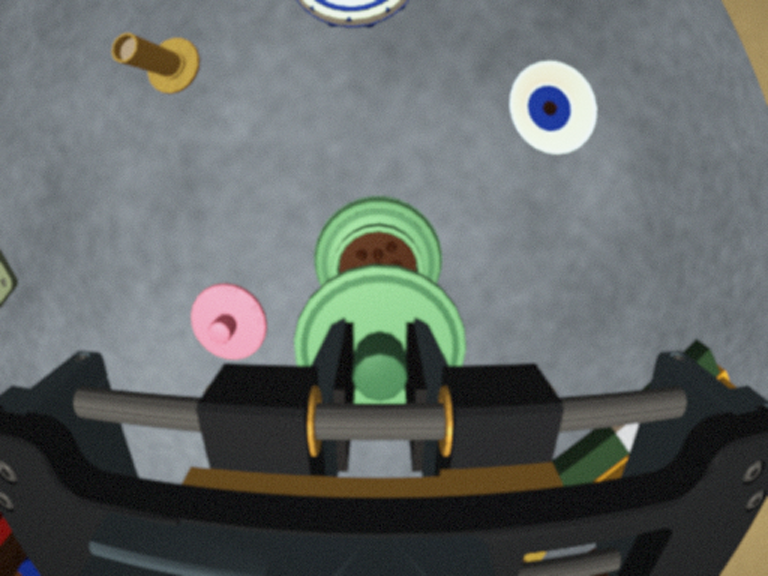

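The celadon lid and jar line up within about 2 mm. I'll place it, then take the porcelain lid from the stand to its jar.

```bash
python3 - <<'E'
from h import *
print(place(J["celadon"],.086)); release()
pick(ST,.046); over(J["porcelain"],.22)
i=robot.camera_info("wrist"); snap("wrist","w5",None,1.5)
t=robot.current_tcp_pos(); th=np.arctan2(t[1],t[0]); u=np.array([-np.sin(th),np.cos(th)])
print("cap far",proj(i,(*(t[:2]+.038*u),t[2]-.004))*1.5,robot.current_clock())
print("jar far",proj(i,(*(np.array(J["porcelain"])+.052*u),.04))*1.5)
E
```

```text
touch True [ 0.47339535 -0.31115728  0.08589465] want 0.086
True
t 37.35
pick force? False width 0.23105381422556417 [0.47747058 0.13876379 0.04604303]
width up 0.23322876705763795
cap far [377.25 265.65] 45.025
jar far [378.9  194.85]
```

View pics/w5.png

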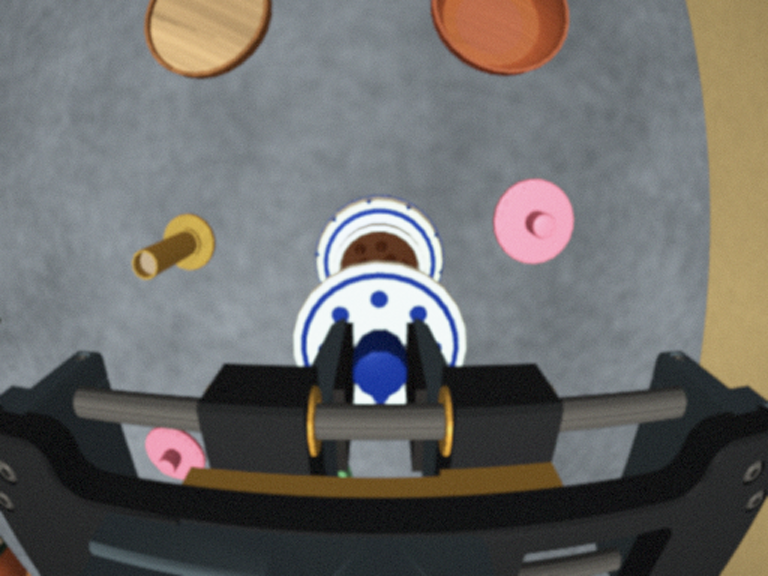

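The lid reads about 2 mm forward, which is within tolerance. I'll place it, retreat and re-measure.

```bash
python3 - <<'E'
from h import *
print(place(J["porcelain"],.086)); release()
robot.movej([-1.342,.32,1.565,0,1.257,-.02])
for n in("top","scene"):
    p,d=robot.get_image(n); P=cloud(d,robot.camera_info(n)).reshape(-1,3); P=P[np.isfinite(P).all(1)]
    if n=="scene": cv2.imwrite("pics/end.png",p[...,::-1])
    for k,c in J.items():
        q=P[np.hypot(*(P[:,:2]-c).T)<.075]; z=q[:,2]
        m=lambda a:np.r_[cv2.minEnclosingCircle(a[:,:2].astype(np.float32))].round(4)
        cap=q[(z>.078)&(z<.088)]; A=np.c_[cap[:,:2]-c,np.ones(len(cap))]; s=np.linalg.lstsq(A,cap[:,2],rcond=None)[0]
        print(n,k,"cap",m(cap),"jar",m(q[(z>.015)&(z<.07)]),"z,tilt",np.median(cap[:,2]).round(4),s[:2].round(3))
print(robot.current_clock())
E
```

```text
touch True [ 0.58906054 -0.0986561   0.08589396] want 0.086
True
t 49.1583
top copper cap [0.551  0.3205 0.0382] jar [0.5513 0.3222 0.0527] z,tilt 0.0827 [-0.002  0.   ]
top porcelain cap [ 0.5891 -0.096   0.0379] jar [ 0.5887 -0.0976  0.0522] z,tilt 0.0825 [-0.001 -0.004]
top celadon cap [ 0.4736 -0.309   0.0381] jar [ 0.4722 -0.3099  0.0525] z,tilt 0.0825 [-0.004  0.009]
scene copper cap [0.5521 0.317  0.0385] jar [0.5525 0.3192 0.0524] z,tilt 0.0825 [-0.005 -0.001]
scene porcelain cap [ 0.5901 -0.0993  0.0388] jar [ 0.5902 -0.0999  0.0529] z,tilt 0.082 [-0.007  0.006]
scene celadon cap [ 0.4755 -0.3127  0.0387] jar [ 0.4751 -0.3127  0.0524] z,tilt 0.082 [ 0.001 -0.009]
51.5417
```

View pics/end.png

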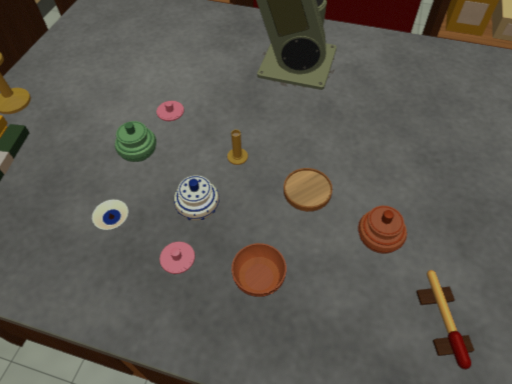

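The picture shows each lid on its own jar: celadon at (135,140), porcelain at (196,196), copper at (383,228). The bystanders haven't moved, so I'm handing in.

```bash
python3 -c "
from station import robot
print(robot.hand_in())"
```

```text
the job is handed in; nothing more can be done
None
```

All three lids are on their own jars, and the job is handed in; the clock read 51.5 s of the allowed 96 s just before that. I rested the porcelain lid on the teak stand, moved the copper and then the celadon lid to their jars, and brought the porcelain lid back to its own.

The last check, using both depth cameras:
- **Position:** each lid is within about 2.5 mm of its jar's axis.
- **Seating:** cap tops measured 82–83 mm (82 is seated), with tilt under 0.01 rad.
- **Jars and bystanders:** the jars measured within about 1 mm of where they started. The bowl, dish and tube look unmoved in the picture; I did not measure them.

No check failed. The two cameras disagreed with each other by 1–4 mm, about what their calibration allows, so I used the average for the targets.

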